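# Close the locking stop on the setting blocks and bridge their joint

### The job

Hold the slide's lock tab pressed and slide it along the setting bench until the two aluminium blocks in the channel are closed up tight, with no gaps, between the fixed end stop and the slide, then let the tab up so that the slide is locked. Then take the third block of the same kind from the table and set it down gently, without dropping it, on top of those two in running bond: centred over their joint, lengthwise and flush with their sides. Never force the slide while it is locked, and leave the other things on the table where they are.

Things in the scene. Friction and masses are not known exactly. Their poses are not given: they have to be found in the camera images.
- bench: grey setting bench fixed to the table, 90 mm wide (its x), 460 mm long (its y), z up; origin at the centre of its underside, on the table. A channel 43 mm wide runs along y at x = 0: floor 30 mm high, steel side walls to 42 mm. Closed up, the blocks' centres lie at y = -140 and -40 mm, their joint at y = -90, their tops 65 mm high, the slide's front face at y = +10
- stop_face (a point): middle of the foot of the fixed end stop's inner face, on the channel floor, bench y = -190 mm. The stop is a dark steel bar 80 mm wide across the -y end of the bench, top 62 mm high
- stop_slide (a joint): position in m of the white locking slide, which rides on the +y part of the bench; grows as it moves along bench -y towards the fixed stop, range 0 to 0.2, 0.125 when all is closed up. Slide 106 mm wide, 90 mm long; its centre is at bench y = 0.18 - value. Unlocked it drags about 1.5 N, plus the blocks' rubbing (some 3 N each)
- slide_front (a point): middle of the slide's flat front face (towards the fixed stop), which pushes the blocks; 46 mm high, 45 mm from the slide's centre
- lock_tab (a joint): how far the lock tab is pressed down, in m: about 0 up (a friction brake grips the slide, some 25 N), 0.014 fully down. The brake lets go gradually: fully free past about 0.005; 7 to 12 mm is safe. A spring pushes the tab up, 6 N at the top to 12 N fully down; let go, it comes up and locks the slide at any position
- tab_top (a point): top centre of the lock tab, a flat black plate 44 x 52 mm (bench x, y), 85 mm high when up, at the slide's centre; it rides with the slide. A white upright cheek 60 mm wide, 12 mm thick, top 97 mm high, stands at each end of the slide; the 66 mm gap between the cheeks (33 mm either side of the tab's centre) takes closed fingertips, which can push a cheek while holding the tab down
- block_a_mid (a point): one of three equal plain aluminium blocks, 40 x 100 x 35 mm high (x, y, z), about 0.37 kg; the point is the centre of the block, 17.5 mm above its underside; its y axis runs along the 100 mm length, z is up. This one lies in the channel next to the fixed end stop, with a gap to it
- block_b_mid (a point): one of three equal plain aluminium blocks, 40 x 100 x 35 mm high (x, y, z), about 0.37 kg; the point is the centre of the block, 17.5 mm above its underside; its y axis runs along the 100 mm length, z is up. This one lies in the channel between block a and the slide, with gaps to both
- block_c_mid (a point): one of three equal plain aluminium blocks, 40 x 100 x 35 mm high (x, y, z), about 0.37 kg; the point is the centre of the block, 17.5 mm above its underside; its y axis runs along the 100 mm length, z is up. This one lies flat on the table in front of the bench, at any of three places
- block_c: the body of that third block; origin at the centre of its underside
- vee_block: bystander: dark steel vee block, 50 x 70 mm, 40 mm high, origin under its centre; one of three things in the row in front of the bench
- master: bystander: plain upright steel cylinder, 48 mm across, 75 mm high, origin under its centre; one of three things in the row in front of the bench
- oil_bottle: bystander: small amber bottle, 44 mm across, 85 mm high, right of the bench; origin under its centre
- ring_gauge: bystander: steel ring, 80 mm across, 22 mm high, left of the bench; origin under its centre
- brush: bystander: brush 170 mm long lying beyond the bench; origin under its middle
Not all that is in view belongs to the job. What is shaped like the block_c but purple is not meant.

How it is judged:
On the way, in this order (a step that is already met when the one before it is completed fails the run):
1. the lock tab is held pressed (value of joint lock_tab above 0.004 m), for 0.1 s.
2. both blocks are closed up between the fixed stop and the slide and the tab is let up again, the third block not yet laid (y of block_a_mid in the frame of bench between -0.143 and -0.137 m and y of block_b_mid in the frame of bench between -0.044 and -0.036 m and z of each of block_a_mid, block_b_mid in the frame of bench below 0.051 m and value of joint stop_slide above 0.121 m and value of joint lock_tab below 0.002 m and velocity of joint stop_slide between -0.005 and 0.005 m/s and height (world z) of block_c_mid below 0.05 m), for 0.2 s.
At the end, for the whole second after the job is handed in: both channel blocks on the channel floor, closed up to the stop (block a to 3 mm, block b and slide to 4 mm), tab up, slide at rest; third block at rest flat on top, centred over the joint to 10 mm lengthwise and 8 mm sideways, aligned to 0.1 rad (y of block_a_mid in the frame of bench between -0.143 and -0.137 m and y of block_b_mid in the frame of bench between -0.044 and -0.036 m and z of each of block_a_mid, block_b_mid in the frame of bench below 0.051 m and value of joint stop_slide above 0.121 m and value of joint lock_tab below 0.002 m and velocity of joint stop_slide between -0.005 and 0.005 m/s and y of block_c_mid in the frame of bench between -0.1 and -0.08 m and x of block_c_mid in the frame of bench between -0.008 and 0.008 m and z of block_c_mid in the frame of bench between 0.0795 and 0.0855 m and angle between the y axis of block_c_mid and the y axis of bench, either way round below 0.1 rad and angle between block_c_mid's own z axis and vertical below 0.05 rad and linear speed of block_c below 0.01 m/s); the robot touches nothing.
It fails at once if the slide is forced along while its tab is not pressed (value of joint lock_tab below 0.0015 m and (velocity of joint stop_slide above 0.015 m/s or velocity of joint stop_slide below -0.015 m/s)).
It fails at once if the third block is dropped (falls freely faster than 0.45 m/s, as from over 10 mm) (contact force between the fingers and block_c below 0.1 N and linear speed of block_c above 0.45 m/s).
It fails at once if one of the vee block, steel cylinder, oil bottle, ring gauge, brush is moved more than 30 mm (distance of any of vee_block, master, oil_bottle, ring_gauge, brush from where it was at the start of the episode above 0.03 m).
It also fails if it takes over 59 s, if anything falls off the work surface, if the arm or the gripper's body presses on something with over 40 N, if the wrist force passes 120 N, or if a joint passes its speed limit or range.

### The arm

A 7-joint arm with a two-finger parallel gripper is mounted at the origin on the work surface. World frame = base frame: x ahead of the robot, y to its left, z up, the work surface at z = 0. Lengths are in m, angles in rad, forces in N, time in s.
With the tool pointing down it reaches from about 0.4 to 0.85 m from the base axis. Payload 6.9 kg.
Tool frame: the origin (TCP) lies between the finger pads; the fingertips stand 8 mm ahead of it and the grasp point (between the pads) lies 11 mm behind it; z points along the fingers, x is the direction in which the jaws open and shut, and the axes are right-handed (so a half turn about z gives the same grasp; the last joint's range is limited). The gripper opens to 85 mm and grips with 20 to 120 N. Pads are 22 mm wide; open, the fingers measure 114 mm over their backs; the gripper's body (76 mm by 85 mm) begins 54 mm behind the grasp point. The pads swing forward as they close: fully open they stand 13 mm farther back than shut.
Start: joints at [1.365, 0.507, -0.238, 1.5, 0.126, 1.149, -0.155], TCP at [0.191, -0.595, 0.239] pointing down, gripper open.
Joint ranges: [-3.08, 3.08], [-0.24, 2.05], [-1.43, 1.35], [0, 2.5], [-1.52, 4.66], [0.17, 1.96], [-2.89, 2.89]. Speed limits (rad/s): [2.39, 2.39, 3.14, 3.14, 3.14, 3.14, 3.14].

### API

Orientations are given as a unit quaternion [w, x, y, z].
In Python, from station import * gives the robot as it stands.
- The arm moves only by the tool apply_moves, never from a script. Its argument "plan" is a list that holds one entry, the list of rows, each a list of 5 numbers: the opening, from 0 (shut) to 1 (fully open), then the shift along the tool's x, y, z in mm, then the turn about the tool's z in rad. In form: [[[hand, tx, ty, tz, roll], ...]]. A call has 1 to 8 rows; each row shifts and turns the commanded pose from where the row before left it, along the tool's axes as they then stand; what a row does not reach is not made up. A row lasts 1/10 s, in which the tool goes at most 50 mm and 8.59 degrees, less where a joint would pass 70% of its speed; a pose out of reach is approached as far as the arm can. A call is refused whole if a number of a shift passes 50 or a number of a turn 0.15, either way. A call with a gripper value outside its range is refused whole. The fingers move at their own pace and stop on an object; "squeeze" is the grip in N (left out, the last holds). Time passes only in rows, so rows that do not move let the fingers close. It gives the time, the measured TCP pose, the force and the opening at its end, in the units of the state.
- get_state(): the state, without advancing time (a new reading comes with each control period).
- grab_frame(name): name is "scene" or "top" or "wrist"; returns the picture (384x512x3 uint8, red, green, blue); there is no depth.
- camera_model(name): a dict with "intrinsics" (3x3 intrinsics, pixels), "R" (3x3) and "t" (3): a world point X has camera coordinates R X + t. Camera axes: x right, y down, z forward; pixel columns grow to the right and rows downward; lengths in m; the calibration is good to about 2 mm. The wrist camera is an equidistant fisheye: a pixel r from the principal point sees the ray r / f radians off the axis. A picture is of the moment at which its call begins: read the wrist's pose just before it. camera_model takes no time and is no camera call; for the wrist camera it gives the pose at the moment of the call.
- hand_in(): hands the job in, once; it reports no verdict.
The state is a dict: "time": time; "qpos": joint angles; "dq": joint speeds; "joint_efforts": joint torques, N m; "eef_pos": TCP position; "ee_rot": TCP orientation; "contact_force": force on the tool from outside, world axes, zero at the start; "torque": the same for the moment, N m; "width": finger opening in m.
Only numpy, scipy, OpenCV 4.12 (cv2) and the standard library are available. Lean on these libraries where they do the work, as an engineer would, in place of code of your own. Each camera call takes 0.05 s, during which the arm holds its last target.

## Working session

There is one attempt and no reset: what is moved stays moved. The work goes in short steps, Python scripts to look and compute and a tool call to move; the robot and the scene stay as the last step left them, time stands still between calls to the robot, and variables do not carry over. Pictures are saved under pics/ and viewed, and the job is handed in when it is done.

Besides the shell and the picture viewer there is one more tool, called after ">>>" as a command line: name --argument value ..., lists and objects as JSON in quotes. apply_moves: Moves the arm, as the interface text tells. Its arguments: {"type":"object","properties":{"plan":{"type":"array"},"squeeze":{"type":"number"}},"required":["plan"]}

```bash
ls; mkdir -p pics; python3 - <<'E'
from station import *
import cv2, numpy as np
s=get_state()
for k,v in s.items(): print(k,np.round(v,4))
for n in ["scene","top","wrist"]:
    im=grab_frame(n); cv2.imwrite(f"pics/{n}0.png",im[:,:,::-1])
    m=camera_model(n); print(n,{k:np.round(v,4).tolist() for k,v in m.items() if k in("intrinsics","R","t")}, m.keys())
E
```

```text
pics
time 0.0
qpos [ 1.3655  0.5083 -0.2375  1.5011  0.1257  1.1489 -0.1548]
dq [-0.0007 -0.0005  0.0018  0.0022 -0.0011 -0.0014 -0.0018]
joint_efforts [-1.50000e-03 -6.20583e+01 -2.18760e+00 -2.49649e+01  1.24000e-02
  1.18000e-02 -1.00000e-04]
eef_pos [ 0.1909 -0.5946  0.2384]
ee_rot [-5.000e-04  8.080e-01 -5.892e-01 -7.000e-04]
contact_force [-1.0331  0.2255 -0.0961]
torque [-0.0324  0.0067  0.039 ]
width 0.0854
scene {'intrinsics': [[479.0309, 0.0, 263.0279], [0.0, 479.0309, 185.2493], [0.0, 0.0, 1.0]], 'R': [[-0.479, 0.8775, 0.0236], [0.4843, 0.2866, -0.8267], [-0.7322, -0.3845, -0.5622]], 't': [0.2944, -0.2135, 1.9798]} dict_keys(['intrinsics', 'R', 't'])
top {'intrinsics': [[355.621, 0.0, 260.4248], [0.0, 355.621, 191.4683], [0.0, 0.0, 1.0]], 'R': [[-0.0009, -1.0, 0.0008], [-0.9816, 0.0007, -0.1911], [0.1911, -0.001, -0.9816]], 't': [-0.003, 0.5827, 1.0262]} dict_keys(['intrinsics', 'R', 't'])
wrist {'intrinsics': [[297.3186, 0.0, 259.4075], [0.0, 297.3186, 189.6316], [0.0, 0.0, 1.0]], 'R': [[0.3049, -0.9524, -0.0027], [-0.9114, -0.2926, 0.2894], [-0.2765, -0.0858, -0.9572]], 't': [-0.6234, -0.0374, 0.381]} dict_keys(['intrinsics', 'R', 't'])
```

View pics/scene0.png

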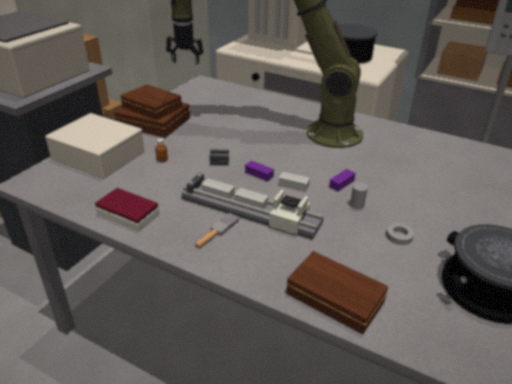

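View pics/top0.png

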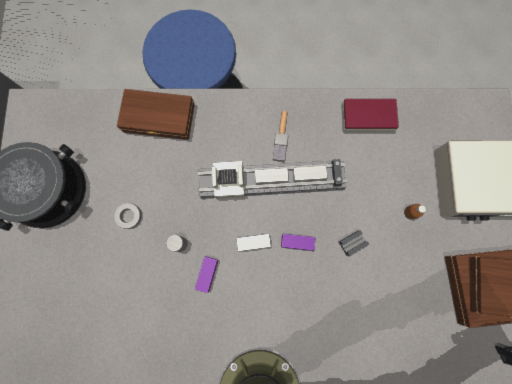

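View pics/wrist0.png

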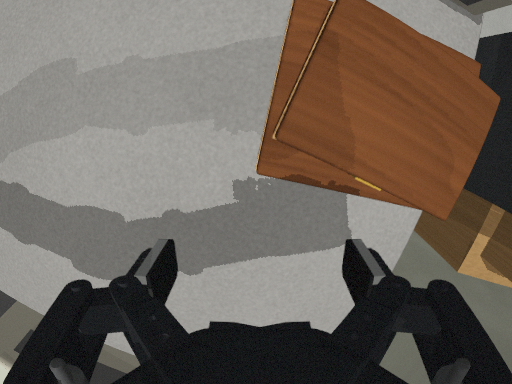

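```bash
python3 - <<'E'
import cv2
t=cv2.imread("pics/top0.png"); 
cv2.imwrite("pics/top0c.png",cv2.resize(t[150:300,185:385],None,fx=4,fy=4,interpolation=cv2.INTER_CUBIC))
s=cv2.imread("pics/scene0.png"); 
cv2.imwrite("pics/scene0c.png",cv2.resize(s[135:260,170:370],None,fx=4,fy=4,interpolation=cv2.INTER_CUBIC))
E
```

```text
(no output)
```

View pics/top0c.png

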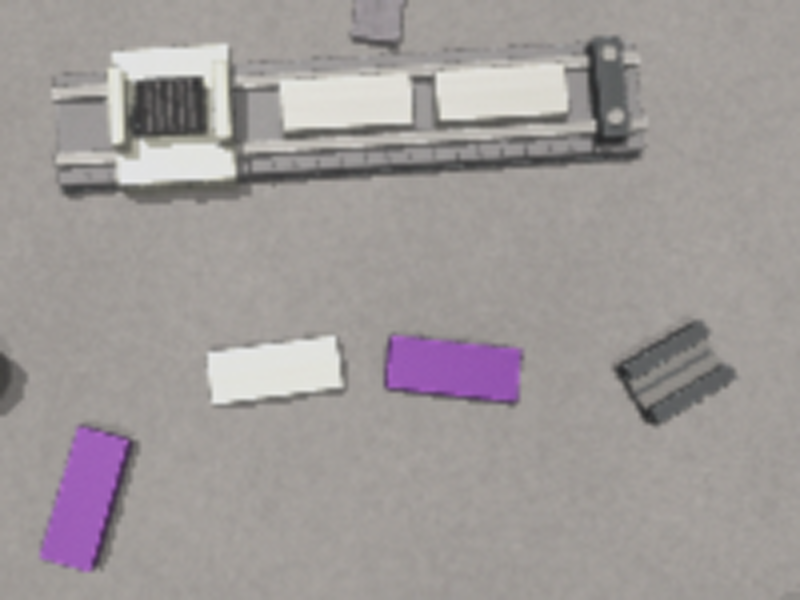

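View pics/scene0c.png

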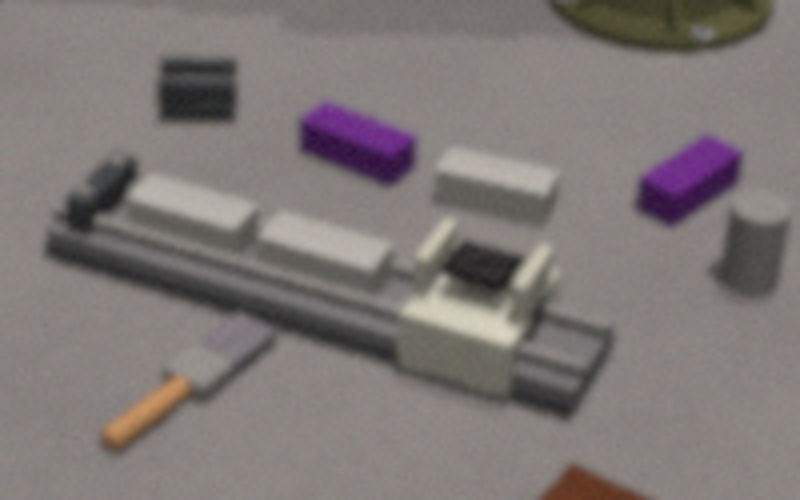

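```bash
cat > h.py <<'E'
from station import *
import cv2, numpy as np
from scipy.optimize import least_squares
def ray(cm,px,fish=False):
    K=np.array(cm["intrinsics"]);R=np.array(cm["R"]);t=np.array(cm["t"])
    x=(px[0]-K[0,2])/K[0,0]; y=(px[1]-K[1,2])/K[1,1]
    if fish:
        th=np.hypot(x,y); d=np.array([np.sin(th)*x/th,np.sin(th)*y/th,np.cos(th)])
    else: d=np.array([x,y,1.])
    d=R.T@d; return -R.T@t, d/np.linalg.norm(d)
def proj(cm,X,fish=False):
    K=np.array(cm["intrinsics"]);c=np.array(cm["R"])@np.asarray(X)+np.array(cm["t"])
    if fish:
        r=np.hypot(c[0],c[1]); th=np.arctan2(r,c[2]); u=c[:2]/r*th
    else: u=c[:2]/c[2]
    return np.array([K[0,0]*u[0]+K[0,2],K[1,1]*u[1]+K[1,2]])
def tri(rs):
    A=np.zeros((3,3));b=np.zeros(3)
    for o,d in rs:
        P=np.eye(3)-np.outer(d,d);A+=P;b+=P@o
    X=np.linalg.solve(A,b)
    return X,[np.linalg.norm((np.eye(3)-np.outer(d,d))@(X-o)) for o,d in rs]
def onz(r,z): return r[0]+r[1]*(z-r[0][2])/r[1][2]
E
python3 - <<'E'
from h import *
T=camera_model("top");S=camera_model("scene")
ft=lambda c:((c[0]+.5)/4-.5+185,(c[1]+.5)/4-.5+150)
fs=lambda c:((c[0]+.5)/4-.5+170,(c[1]+.5)/4-.5+135)
P={"a":((502,93),(192,204)),"b":((346,104),(325,241)),"c":((275,370),(497,172)),"tab":((169,107),(484,264)),
"c1":((207,351),(558,172)),"c2":((336,336),(456,147)),"stop":((609,88),(105,180))}
for k,(a,b) in P.items():
    X,e=tri([ray(T,ft(a)),ray(S,fs(b))]);print(k,np.round(X,4),np.round(e,4))
def z(p,h): return np.round(onz(ray(T,ft(p)),h),4)
for n,h,c in [("a",.065,[(436,70),(564,66),(569,114),(440,122)]),("b",.065,[(279,82),(409,74),(412,124),(284,135)]),("c",.035,[(207,351),(336,336),(344,388),(213,405)])]:
    q=np.array([z(p,h) for p in c]);m=q.mean(0);v=(q[1]+q[2]-q[0]-q[3])/2;print(n,m,"len",np.linalg.norm(v),"ang",np.degrees(np.arctan2(v[1],v[0])),"wid",np.linalg.norm((q[2]+q[3]-q[0]-q[1])/2))
print("tab",z((169,107),.085),"stopc",z((609,88),.062))
s=get_state();print(s["eef_pos"],s["ee_rot"],s["time"])
from scipy.spatial.transform import Rotation as Ro
print(np.round(Ro.from_quat(np.roll(s["ee_rot"],-1)).as_matrix(),3))
m=camera_model("wrist");R=np.array(m["R"]);C=-R.T@np.array(m["t"]);print("wcam",C,"view dir",R[2])
E
```

```text
a [ 0.6393 -0.155   0.0613] [0.0007 0.0007]
b [ 0.6308 -0.0362  0.0623] [0. 0.]
c [0.4309 0.0185 0.0322] [0.0006 0.0006]
tab [0.6232 0.0968 0.0845] [0.0001 0.0001]
c1 [0.4418 0.073  0.0569] [0.0054 0.0054]
c2 [ 0.4516 -0.0202  0.0574] [0.0082 0.0082]
stop [ 0.6435 -0.2372  0.0591] [0.001 0.001]
a [ 0.638725 -0.1553    0.065   ] len 0.09821014458802103 ang -87.28617628076267 wid 0.03932330733801526
b [ 0.6304 -0.0361  0.065 ] len 0.0985781415933573 ang -85.69490783251864 wid 0.040397153365057795
c [0.43105 0.0179  0.035  ] len 0.09891840071493273 ang -83.09051534735495 wid 0.040065571255131244
tab [0.6231 0.0967 0.085 ] stopc [ 0.6433 -0.2375  0.062 ]
[ 0.19095792 -0.59475251  0.23864437] [-3.78664876e-04  8.08012968e-01 -5.89164330e-01 -5.41224914e-04] 0.15
[[ 0.306 -0.952 -0.   ]
 [-0.952 -0.306  0.001]
 [-0.001  0.    -1.   ]]
wcam [ 0.26133566 -0.57196108  0.37382589] view dir [-0.27645187 -0.08577598 -0.95719217]
```

The candidates for block c are the white block at top (254,242) and the purple ones at (298,242) and (206,274). The white or aluminium-coloured block matches the description, and its height and size check out (top at z≈0.032, 99 x 40 mm). Next I plan the approach to a viewing pose over the bench.

```bash
cat >> h.py <<'E'
def yaw(s):
    from scipy.spatial.transform import Rotation as Ro
    M=Ro.from_quat(np.roll(s["ee_rot"],-1)).as_matrix(); return np.arctan2(M[1,0],M[0,0]),M
def plan(p,ps,target,psit,n):
    d=(np.array(target)-p)/n; dps=(psit-ps)/n
    for i in range(n):
        f=ps+dps*i; X=np.array([np.cos(f),np.sin(f),0]);Y=np.array([np.sin(f),-np.cos(f),0])
        print([round(float(1000*d@X)),round(float(1000*d@Y)),round(float(-1000*d[2])),round(float(-dps),3)])
E
python3 - <<'E'
from h import *
s=get_state();plan(s["eef_pos"],yaw(s)[0],[0.60,0.0,0.26],np.radians(3.5),16)
E
```

```text
[-28, -36, -1, -0.083]
[-25, -38, -1, -0.083]
[-21, -40, -1, -0.083]
[-18, -41, -1, -0.083]
[-15, -43, -1, -0.083]
[-11, -44, -1, -0.083]
[-7, -45, -1, -0.083]
[-4, -45, -1, -0.083]
[0, -45, -1, -0.083]
[4, -45, -1, -0.083]
[8, -44, -1, -0.083]
[11, -44, -1, -0.083]
[15, -43, -1, -0.083]
[18, -41, -1, -0.083]
[22, -40, -1, -0.083]
[25, -38, -1, -0.083]
```

>>> apply_moves --plan '[[[1,-28,-36,-1,-0.083],[1,-25,-38,-1,-0.083],[1,-21,-40,-1,-0.083],[1,-18,-41,-1,-0.083],[1,-15,-43,-1,-0.083],[1,-11,-44,-1,-0.083],[1,-7,-45,-1,-0.083],[1,-4,-45,-1,-0.083]]]'

```text
time: 0.95
eef_pos: [0.3962, -0.2939, 0.2473]
ee_rot: [0.0, 0.956, -0.292, 0.0]
contact_force: [1.2, -0.4, 0.1]
width: 0.0851
```

>>> apply_moves --plan '[[[1,0,-45,-1,-0.083],[1,4,-45,-1,-0.083],[1,8,-44,-1,-0.083],[1,11,-44,-1,-0.083],[1,15,-43,-1,-0.083],[1,18,-41,-1,-0.083],[1,22,-40,-1,-0.083],[1,25,-38,-1,-0.083]]]'

```text
time: 1.75
eef_pos: [0.6003, 0.0045, 0.2551]
ee_rot: [0.0, 0.999, 0.035, -0.0]
contact_force: [0.9, -1.0, -0.2]
width: 0.0854
```

```bash
python3 - <<'E'
from h import *
import pickle
m=camera_model("wrist");im=grab_frame("wrist");cv2.imwrite("pics/w1.png",cv2.resize(im[:,:,::-1],(768,576),interpolation=cv2.INTER_CUBIC))
cv2.imwrite("pics/w1raw.png",im[:,:,::-1])
pickle.dump(m,open("w1.pkl","wb"));s=get_state();print(s["eef_pos"],np.degrees(yaw(s)[0]),s["time"])
E
```

```text
[0.60300243 0.01333583 0.25539363] 4.799675593827794 1.8
```

View pics/w1.png

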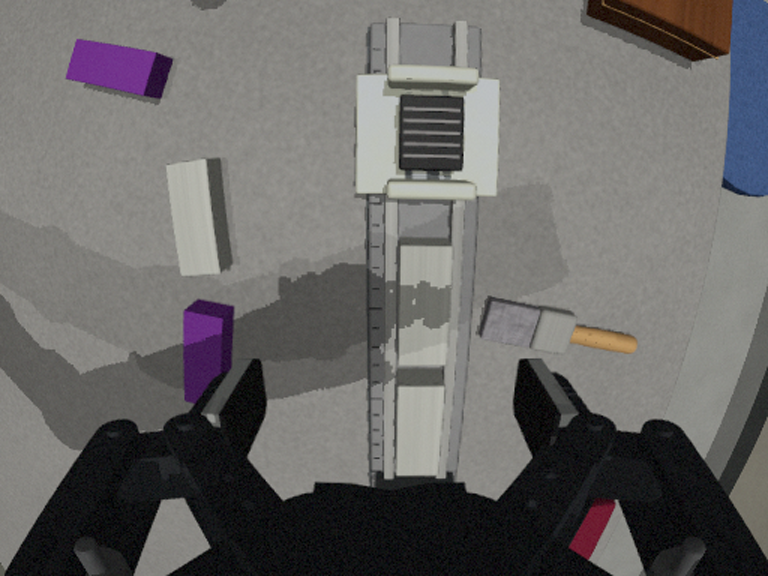

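```bash
python3 - <<'E'
import cv2
t=cv2.imread("pics/w1raw.png")
cv2.imwrite("pics/w1s.png",cv2.resize(t[5:145,225:345],None,fx=4,fy=4,interpolation=cv2.INTER_CUBIC))
cv2.imwrite("pics/w1b.png",cv2.resize(t[150:330,225:345],None,fx=3,fy=3,interpolation=cv2.INTER_CUBIC))
cv2.imwrite("pics/w1c.png",cv2.resize(t[95:195,95:175],None,fx=5,fy=5,interpolation=cv2.INTER_CUBIC))
E
```

```text
(no output)
```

View pics/w1s.png

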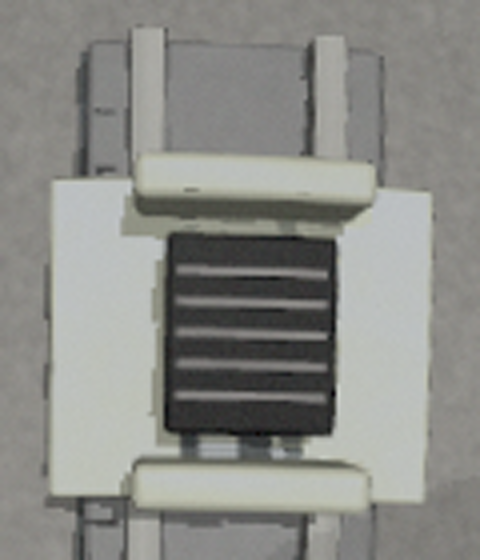

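View pics/w1b.png

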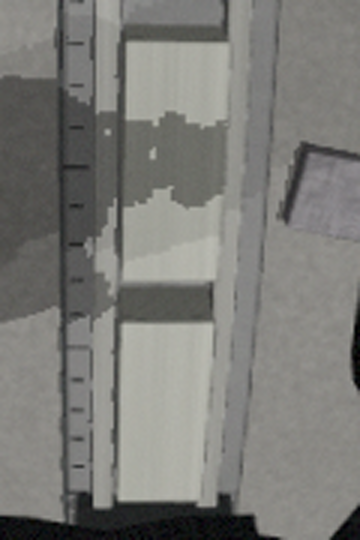

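View pics/w1c.png

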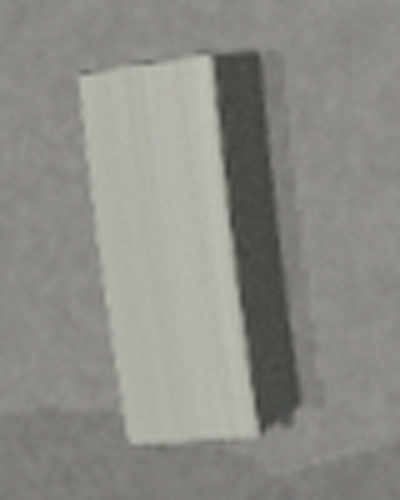

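```bash
python3 - <<'E'
from h import *
import pickle
m=pickle.load(open("w1.pkl","rb"));T=camera_model("top")
def f(c,k,o): return ((c[0]+.5)/k-.5+o[0],(c[1]+.5)/k-.5+o[1])
ft=lambda c:f(c,4,(185,150))
def rep(n,cs,k,o,h):
    q=np.array([onz(ray(m,f(c,k,o),True),h) for c in cs]);v=(q[2]+q[3]-q[0]-q[1])/2;w=(q[1]+q[2]-q[0]-q[3])/2
    print(n,np.round(q.mean(0),4),"len",round(np.linalg.norm(v),4),"yaw",round(np.degrees(np.arctan2(v[0],-v[1])),2),"wid",round(np.linalg.norm(w),4),"yawx",round(np.degrees(np.arctan2(w[1],w[0])),2));return q
rep("tab",[(168,235),(336,238),(332,436),(166,431)],4,(225,5),.085)
rep("b",[(125,40),(229,41),(215,283),(120,281)],3,(225,150),.065)
rep("a",[(119,321),(214,321),(206,503),(118,500)],3,(225,150),.065)
rep("c",[(80,75),(213,55),(261,436),(130,445)],5,(95,95),.035)
# triangulation with top view
for n,cs,k,o,tc in [("tab",[(168,235),(336,238),(332,436),(166,431)],4,(225,5),(169,107)),
 ("b",[(125,40),(229,41),(215,283),(120,281)],3,(225,150),(346,104)),("c",[(80,75),(213,55),(261,436),(130,445)],5,(95,95),(275,370))]:
    print(n,tri([ray(T,ft(tc)),ray(m,f(np.mean(cs,0),k,o),True)]))
E
```

```text
tab [0.6222 0.0957 0.085 ] len 0.0511 yaw 3.49 wid 0.0426 yawx 3.83
b [ 0.6296 -0.0364  0.065 ] len 0.1001 yaw 3.27 wid 0.039 yawx 2.93
a [ 0.638  -0.1548  0.065 ] len 0.1004 yaw 4.74 wid 0.0408 yawx 1.62
c [0.4296 0.0188 0.035 ] len 0.0991 yaw 7.29 wid 0.0392 yawx 7.1
tab (array([0.62110686, 0.09538478, 0.09377846]), [np.float64(0.00046905428539691454), np.float64(0.0004690542853969885)])
b (array([ 0.63040651, -0.03590763,  0.06069924]), [np.float64(0.0007947543969822369), np.float64(0.000794754396982347)])
c (array([0.43076372, 0.01867749, 0.03411725]), [np.float64(0.0007612752972363758), np.float64(0.0007612752972363858)])
```

```bash
python3 - <<'E'
from h import *
s=get_state();print(s["eef_pos"],np.degrees(yaw(s)[0]));plan(s["eef_pos"],yaw(s)[0],[0.623,0.081,0.125],np.radians(3.6),6)
E
```

```text
[0.60300243 0.01333583 0.25539363] 4.799675593827794
[4, -11, 22, 0.003]
[4, -11, 22, 0.003]
[4, -11, 22, 0.003]
[4, -11, 22, 0.003]
[4, -11, 22, 0.003]
[4, -11, 22, 0.003]
```

>>> apply_moves --plan '[[[0,4,-11,22,0.003],[0,4,-11,22,0.003],[0,4,-11,22,0.003],[0,4,-11,22,0.003],[0,4,-11,22,0.003],[0,4,-11,18,0.003],[0,0,0,0,0],[0,0,0,0,0]]]'

```text
time: 2.6
eef_pos: [0.6193, 0.0702, 0.1273]
ee_rot: [0.0, 1.0, 0.025, -0.0]
contact_force: [0.9, 0.0, 0.5]
width: -0.0001
```

```bash
python3 - <<'E'
from h import *
import pickle
m=camera_model("wrist");s=get_state();im=grab_frame("wrist");cv2.imwrite("pics/w2.png",cv2.resize(im[:,:,::-1],(768,576),interpolation=cv2.INTER_CUBIC))
cv2.imwrite("pics/w2raw.png",im[:,:,::-1])
pickle.dump(m,open("w2.pkl","wb"));print(s["eef_pos"],np.degrees(yaw(s)[0]),s["time"],s["width"],s["contact_force"])
s=get_state();print(s["eef_pos"],np.degrees(yaw(s)[0]));plan(s["eef_pos"],yaw(s)[0],[0.623,0.081,0.105],np.radians(3.6),1)
E
```

```text
[0.61928691 0.07023513 0.12731823] 2.8836433371068693 2.6 -0.00011188967163774423 [0.87543503 0.04947637 0.48288334]
[0.61967206 0.06987019 0.12795862] 2.83711667295381
[4, -11, 23, -0.013]
```

View pics/w2.png

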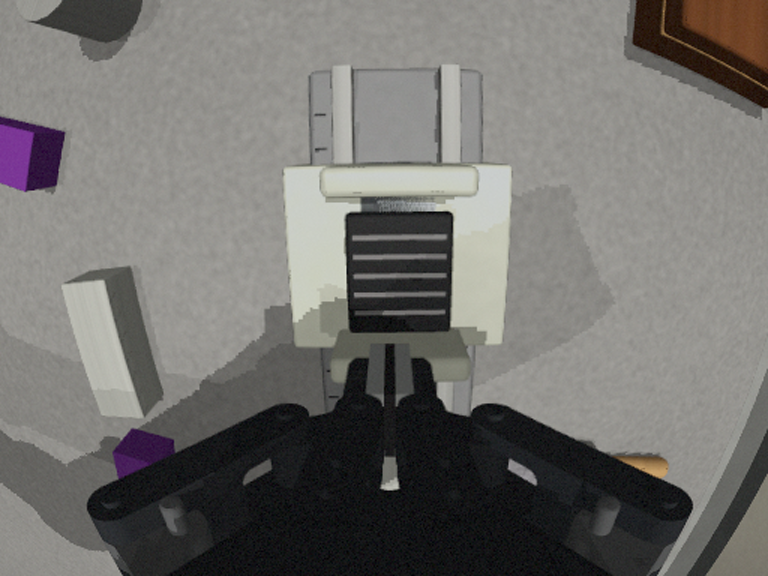

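```bash
python3 - <<'E'
from h import *
import pickle
m=pickle.load(open("w2.pkl","rb"))
def f(c): return ((c[0]+.5)/1.5-.5,(c[1]+.5)/1.5-.5)
for n,cs,h in [("tab",[(349,212),(452,212),(451,331),(347,331)],.085),("farcheek",[(322,167),(478,167),(477,196),(322,196)],.097),("benchend",[(309,72),(482,72)],.03),("nearcheek",[(340,333),(470,333)],.097)]:
    q=np.array([onz(ray(m,f(c),True),h) for c in cs]);print(n,np.round(q.mean(0),4),np.round(q[:,:2],4).tolist())
print(np.round(proj(m,[0.619,.0702,.119],True)*1.5,0))
E
```

```text
tab [0.6223 0.0959 0.085 ] [[0.6006, 0.1205], [0.6419, 0.1226], [0.6459, 0.0713], [0.601, 0.0691]]
farcheek [0.62   0.1347 0.097 ] [[0.5909, 0.1386], [0.6487, 0.1417], [0.6491, 0.1308], [0.5913, 0.1278]]
benchend [0.6165 0.1892 0.03  ] [[0.5719, 0.1868], [0.6612, 0.1915]]
nearcheek [0.6255 0.0744 0.097 ] [[0.5991, 0.0732], [0.6518, 0.0756]]
[388. 367.]
```

>>> apply_moves --plan '[[[0,2,-6,0,-0.013],[0,2,-6,5,0],[0,0,0,10,0],[0,0,0,0,0],[0,0,0,0,0]]]'

```text
time: 3.15
eef_pos: [0.6225, 0.0824, 0.1117]
ee_rot: [0.0, 1.0, 0.031, -0.001]
contact_force: [0.1, -0.3, 0.2]
width: -0.0002
```

>>> apply_moves --plan '[[[0,0,0,8,0],[0,0,0,8,0],[0,0,0,5,0],[0,0,0,0,0],[0,0,0,0,0]]]'

```text
time: 3.65
eef_pos: [0.6227, 0.0825, 0.0914]
ee_rot: [0.0, 1.0, 0.031, -0.0]
contact_force: [0.1, -0.8, 3.5]
width: -0.0002
```

>>> apply_moves --plan '[[[0,0,0,5,0],[0,0,0,4,0],[0,0,0,0,0],[0,0,0,0,0]]]'

```text
time: 4.05
eef_pos: [0.6229, 0.0826, 0.0833]
ee_rot: [0.0, 1.0, 0.031, 0.0]
contact_force: [-2.7, -1.3, 10.1]
width: 0.0001
```

>>> apply_moves --plan '[[[0,0,3,0,0],[0,0,4,0,0],[0,0,4,0,0],[0,0,5,0,0],[0,0,5,0,0],[0,0,5,0,0],[0,0,4,0,0],[0,0,0,0,0]]]'

```text
time: 4.85
eef_pos: [0.6247, 0.0528, 0.0834]
ee_rot: [-0.0, 1.0, 0.031, 0.0]
contact_force: [-3.1, -1.4, 8.4]
width: -0.0003
```

```bash
python3 - <<'E'
from h import *
import pickle
m=camera_model("wrist");s=get_state();im=grab_frame("wrist");cv2.imwrite("pics/w3.png",cv2.resize(im[:,:,::-1],(768,576),interpolation=cv2.INTER_CUBIC))
pickle.dump(m,open("w3.pkl","wb"));print(s["eef_pos"],np.degrees(yaw(s)[0]),s["time"],s["contact_force"])
E
```

```text
[0.62474886 0.05284186 0.08341497] 3.5949583407688888 4.85 [-3.12618427 -1.39177702  8.40920263]
```

View pics/w3.png

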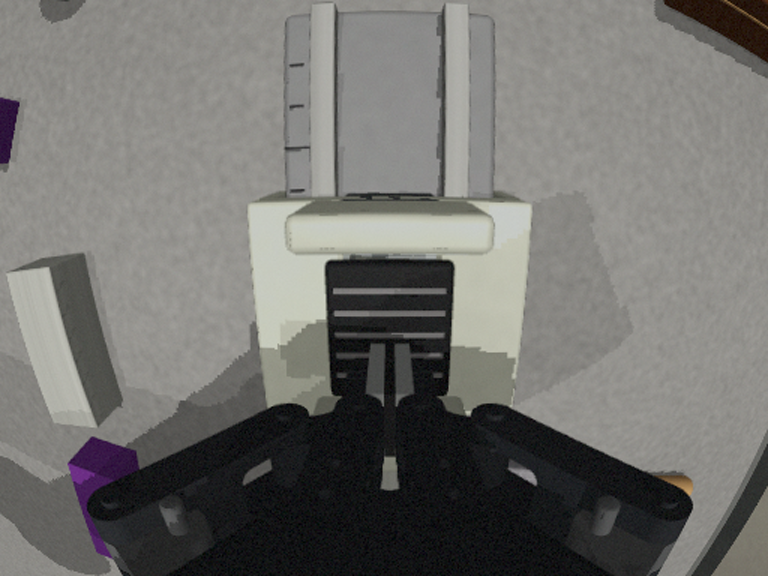

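>>> apply_moves --plan '[[[0,0,4,0,0],[0,0,5,0,0],[0,0,5,0,0],[0,0,5,0,0],[0,0,5,0,0],[0,0,4,0,0],[0,0,2,0,0],[0,0,0,0,0]]]'

```text
time: 5.7
eef_pos: [0.6265, 0.025, 0.0836]
ee_rot: [-0.001, 0.999, 0.032, 0.0]
contact_force: [-2.5, 3.3, 10.3]
width: 0.0003
```

>>> apply_moves --plan '[[[0,0,4,0,0],[0,0,4,0,0],[0,0,4,0,0],[0,0,4,0,0],[0,0,4,0,0],[0,0,2,0,0],[0,0,0,0,0]]]'

```text
time: 6.4
eef_pos: [0.6287, 0.0034, 0.0838]
ee_rot: [-0.002, 0.999, 0.032, 0.001]
contact_force: [-1.5, 4.0, 9.9]
width: -0.0001
```

```bash
python3 - <<'E'
from h import *
import pickle
m=camera_model("wrist");s=get_state();im=grab_frame("wrist");cv2.imwrite("pics/w4.png",cv2.resize(im[:,:,::-1],(768,576),interpolation=cv2.INTER_CUBIC))
pickle.dump(m,open("w4.pkl","wb"));print(s["eef_pos"],np.degrees(yaw(s)[0]),s["time"],s["contact_force"])
t=grab_frame("top")[:,:,::-1];cv2.imwrite("pics/t4.png",cv2.resize(t[150:220,185:385],None,fx=4,fy=4,interpolation=cv2.INTER_CUBIC))
E
```

```text
[0.62872933 0.00341971 0.08382296] 3.6886729785674115 6.4 [-1.4868343   3.9663614   9.94373306]
```

View pics/w4.png

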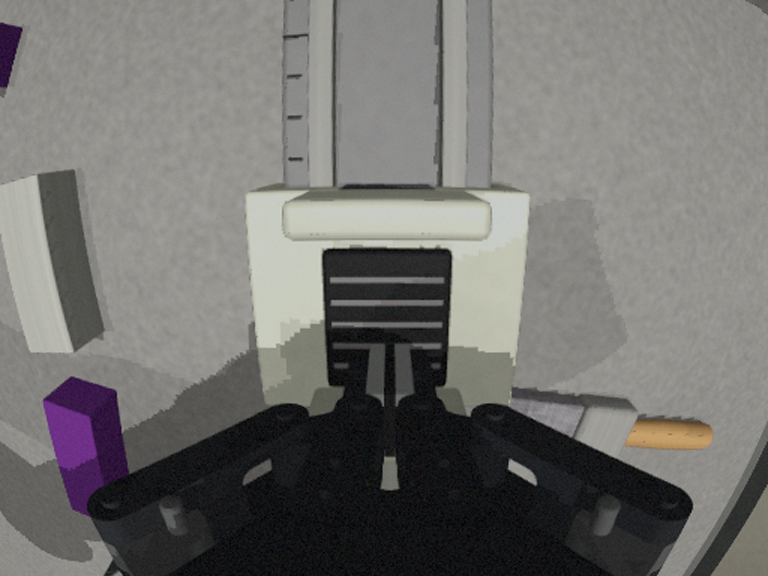

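View pics/t4.png

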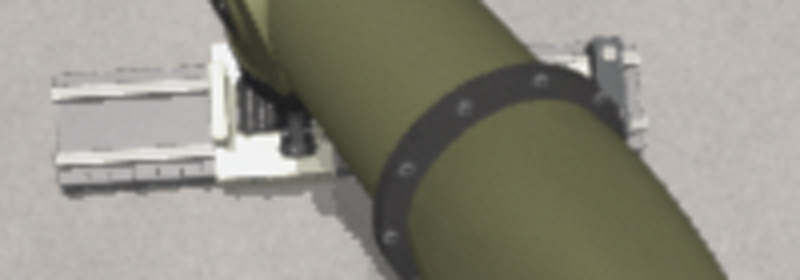

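```bash
cat > ck.py <<'E'
from h import *
import pickle,sys
def slide(mf,cs):
    m=pickle.load(open(mf,"rb"))
    f=lambda c:((c[0]+.5)/1.5-.5,(c[1]+.5)/1.5-.5)
    q=np.array([onz(ray(m,f(c),True),.097) for c in cs]).mean(0)
    u=np.array([-0.0628,0.998,0]);print("cheek",np.round(q,4),"travel",round(float((np.array([.62,.1347,.097])-q)@u),4))
E
python3 -c "
from ck import *
slide('w3.pkl',[(287,213),(494,213),(493,253),(286,253)])
slide('w4.pkl',[(284,197),(490,197),(490,239),(284,239)])"
```

```text
cheek [0.6217 0.1054 0.097 ] travel 0.0294
cheek [0.6245 0.0601 0.097 ] travel 0.0747
```

>>> apply_moves --plan '[[[0,0,2,0,0],[0,0,2,0,0],[0,0,2,0,0],[0,0,0,0,0]]]'

```text
time: 6.9
eef_pos: [0.6292, -0.0021, 0.0839]
ee_rot: [-0.002, 0.999, 0.032, 0.001]
contact_force: [-1.4, 4.1, 9.4]
width: -0.0002
```

>>> apply_moves --plan '[[[0,0,2,0,0],[0,0,2,0,0],[0,0,2,0,0],[0,0,0,0,0]]]'

```text
time: 7.3
eef_pos: [0.6299, -0.0069, 0.0841]
ee_rot: [-0.002, 0.999, 0.033, 0.002]
contact_force: [-0.4, 8.6, 9.1]
width: 0.0001
```

```bash
python3 - <<'E'
from h import *
import pickle
m=camera_model("wrist");s=get_state();im=grab_frame("wrist");cv2.imwrite("pics/w5.png",cv2.resize(im[:,:,::-1],(768,576),interpolation=cv2.INTER_CUBIC))
pickle.dump(m,open("w5.pkl","wb"));print(s["eef_pos"],np.degrees(yaw(s)[0]),s["time"],s["contact_force"])
E
```

```text
[ 0.6299104  -0.00692866  0.0840748 ] 3.7542104721634884 7.3 [-0.41355414  8.57512412  9.07538879]
```

View pics/w5.png

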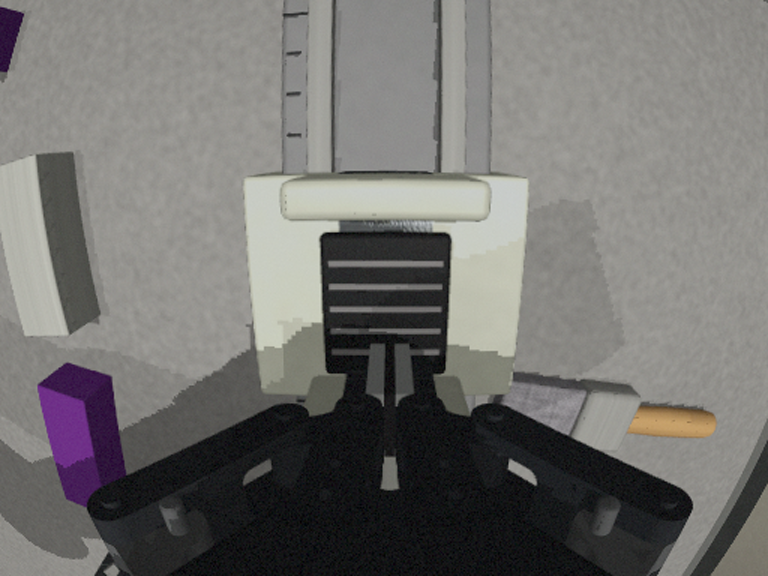

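```bash
python3 -c "
from ck import *
slide('w5.pkl',[(281,177),(489,177),(489,220),(281,220)])"
```

```text
cheek [0.6246 0.0552 0.097 ] travel 0.0797
```

>>> apply_moves --plan '[[[0,0,2,0,0],[0,0,1,0,0],[0,0,1,0,0],[0,0,0,0,0]]]'

```text
time: 7.75
eef_pos: [0.6299, -0.007, 0.0841]
ee_rot: [-0.005, 0.999, 0.034, 0.002]
contact_force: [-1.7, 15.4, 8.4]
width: -0.0005
```

>>> apply_moves --plan '[[[0,0,2,0,0],[0,0,1,0,0],[0,0,0,0,0]]]'

```text
time: 8.05
eef_pos: [0.6299, -0.007, 0.0842]
ee_rot: [-0.007, 0.999, 0.035, 0.002]
contact_force: [-2.4, 21.2, 7.0]
width: -0.0003
```

>>> apply_moves --plan '[[[0,0,0,-4,0],[0,0,0,-4,0],[0,0,0,-3,0],[0,0,0,0,0],[0,0,0,0,0]]]'

```text
time: 8.55
eef_pos: [0.6293, -0.0072, 0.0934]
ee_rot: [-0.007, 0.999, 0.035, 0.001]
contact_force: [0.5, 21.6, -5.7]
width: -0.0
```

>>> apply_moves --plan '[[[0,0,0,-2,0],[0,0,0,0,0],[0,0,-4,0,0],[0,0,-4,0,0],[0,0,-4,0,0],[0,0,-4,0,0],[0,0,0,0,0]]]'

```text
time: 9.25
eef_pos: [0.6282, -0.0019, 0.0955]
ee_rot: [0.0, 1.0, 0.032, 0.0]
contact_force: [-0.5, -0.9, 0.1]
width: 0.0001
```

>>> apply_moves --plan '[[[0,0,0,-20,0],[0,0,0,-40,0],[1,-10,3,-40,0],[1,-10,3,-40,0],[1,-5,3,-25,0],[1,0,0,0,0],[1,0,0,0,0]]]'

```text
time: 9.95
eef_pos: [0.6038, -0.0134, 0.2608]
ee_rot: [0.0, 1.0, 0.031, 0.001]
contact_force: [-0.2, -0.7, -0.4]
width: 0.0722
```

```bash
python3 - <<'E'
from h import *
import pickle
m=camera_model("wrist");s=get_state();im=grab_frame("wrist");cv2.imwrite("pics/w6.png",cv2.resize(im[:,:,::-1],(768,576),interpolation=cv2.INTER_CUBIC))
im=im[:,:,::-1]
cv2.imwrite("pics/w6raw.png",im)
pickle.dump(m,open("w6.pkl","wb"));print(s["eef_pos"],np.degrees(yaw(s)[0]),s["time"],s["contact_force"])
t=grab_frame("top")[:,:,::-1];cv2.imwrite("pics/t6.png",cv2.resize(t[150:300,185:385],None,fx=4,fy=4,interpolation=cv2.INTER_CUBIC))
E
```

```text
[ 0.60384229 -0.01342069  0.26075955] 3.5402234947044304 9.95 [-0.19879424 -0.73651318 -0.37886064]
```

View pics/w6.png

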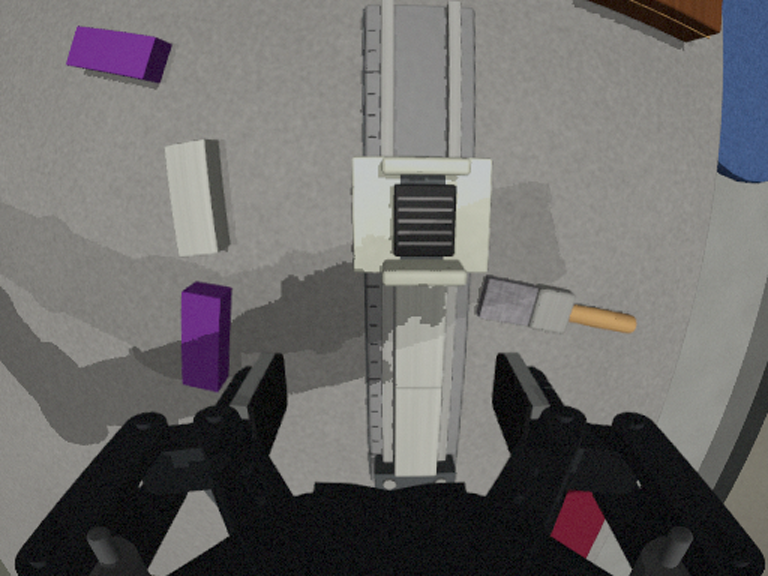

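```bash
python3 - <<'E'
import cv2
t=cv2.imread("pics/w6raw.png")
cv2.imwrite("pics/w6b.png",cv2.resize(t[175:325,235:325],None,fx=5,fy=4,interpolation=cv2.INTER_CUBIC))
cv2.imwrite("pics/w6c.png",cv2.resize(t[85:175,95:165],None,fx=6,fy=6,interpolation=cv2.INTER_CUBIC))
cv2.imwrite("pics/w6t.png",cv2.resize(t[100:190,230:330],None,fx=6,fy=6,interpolation=cv2.INTER_CUBIC))
E
```

```text
(no output)
```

View pics/w6b.png

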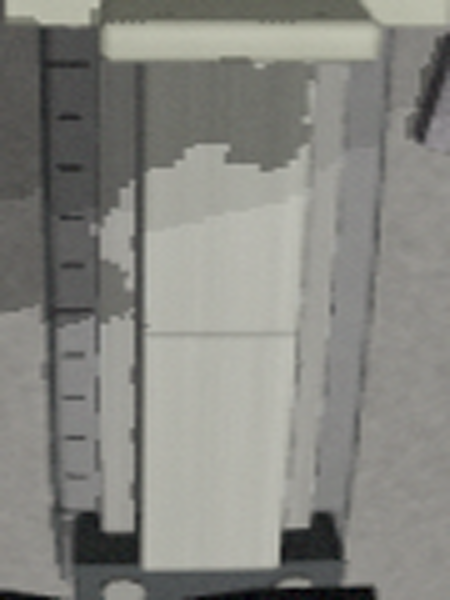

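View pics/w6c.png

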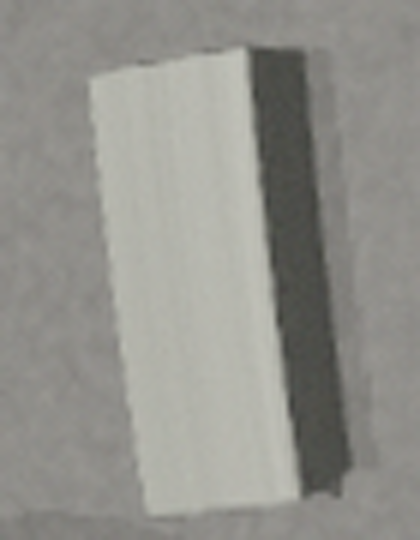

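View pics/w6t.png

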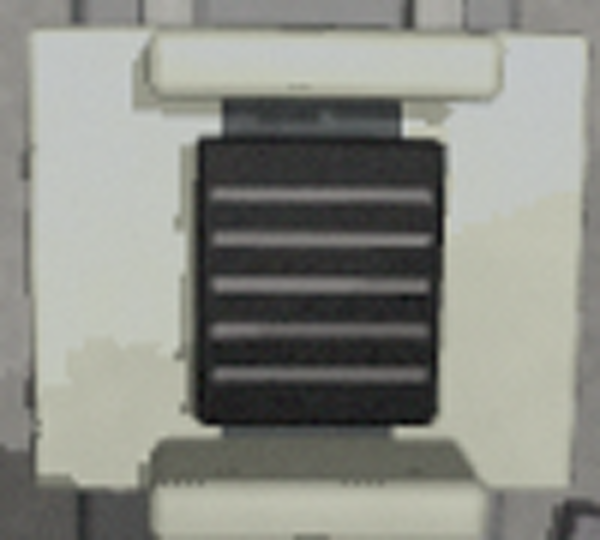

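View pics/t6.png

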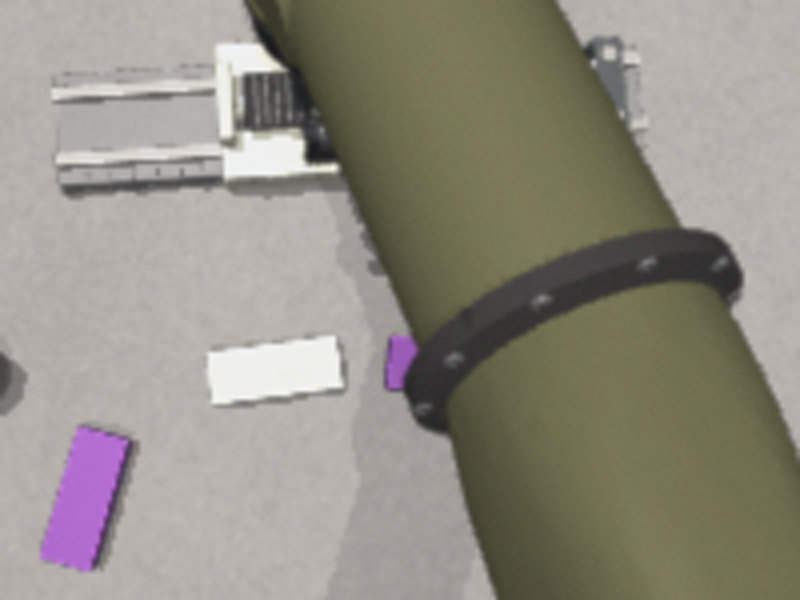

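```bash
python3 - <<'E'
from h import *
import pickle
m=pickle.load(open("w6.pkl","rb"))
def f(c,k,o): return ((c[0]+.5)/k[0]-.5+o[0],(c[1]+.5)/k[1]-.5+o[1])
Z=lambda cs,k,o,h:np.array([onz(ray(m,f(c,k,o),True),h) for c in cs])
j=Z([(147,333),(295,332)],(5,4),(235,175),.065);print("joint",j.round(4).tolist(),j.mean(0).round(4))
e=Z([(143,570),(279,566)],(5,4),(235,175),.065);print("a end",e.mean(0).round(4),"len",np.linalg.norm(j.mean(0)-e.mean(0)))
t=Z([(198,140),(445,140),(438,424),(196,420)],(6,6),(230,100),.085);print("tab",t.mean(0).round(4),np.linalg.norm(t[1]-t[0]),np.linalg.norm(t[2]-t[1]))
d=t.mean(0)-j.mean(0);print("tab-joint dist (145)",np.linalg.norm(d[:2]),"yaw",np.degrees(np.arctan2(-d[0],d[1])))
q=Z([(90,77),(247,50),(300,498),(148,515)],(6,6),(95,85),.035);v=(q[0]+q[1]-q[2]-q[3])/2;w=(q[1]+q[2]-q[0]-q[3])/2
print("c",q.mean(0).round(4),np.linalg.norm(v),np.linalg.norm(w),"yaw",np.degrees(np.arctan2(-v[0],v[1])),np.degrees(np.arctan2(w[1],w[0])))
s=get_state();print(s["eef_pos"]);plan(s["eef_pos"],yaw(s)[0],[.430,.0185,.15],np.radians(7.2),6)
E
```

```text
joint [[0.6169, -0.1292, 0.065], [0.6547, -0.127, 0.065]] [ 0.6358 -0.1281  0.065 ]
a end [ 0.6422 -0.228   0.065 ] len 0.1001397274440916
tab [0.6271 0.0159 0.085 ] 0.04312241693194151 0.05108416631148018
tab-joint dist (145) 0.14425224445105683 yaw 3.465640673628443
c [0.4293 0.0189 0.035 ] 0.09814169861048191 0.038668791753731745 yaw 7.207050048258439 7.4640039624035275
[ 0.60332946 -0.01316427  0.25917802]
[-29, -7, 18, -0.011]
[-28, -7, 18, -0.011]
[-28, -8, 18, -0.011]
[-28, -8, 18, -0.011]
[-28, -8, 18, -0.011]
[-28, -9, 18, -0.011]
```

>>> apply_moves --plan '[[[1,-29,-7,18,-0.011],[1,-28,-7,18,-0.011],[1,-28,-8,18,-0.011],[1,-28,-8,18,-0.011],[1,-28,-8,18,-0.011],[1,-28,-9,18,-0.011],[1,0,0,0,0],[1,0,0,0,0]]]'

```text
time: 10.85
eef_pos: [0.4306, 0.0189, 0.1516]
ee_rot: [-0.0, 0.998, 0.065, -0.001]
contact_force: [0.9, -0.4, 0.5]
width: 0.0857
```

```bash
python3 - <<'E'
from h import *
import pickle
m=camera_model("wrist");s=get_state();im=grab_frame("wrist");cv2.imwrite("pics/w7.png",cv2.resize(im[:,:,::-1],(768,576),interpolation=cv2.INTER_CUBIC))
pickle.dump(m,open("w7.pkl","wb"))
s=get_state();print(s["eef_pos"],np.degrees(yaw(s)[0]),s["time"],yaw(s)[1].round(3)); plan(s["eef_pos"],yaw(s)[0],[.4297,.0188,.05],np.radians(7.2),3)
E
```

```text
[0.43179    0.01896867 0.15211206] 7.3938396387152 10.9 [[ 0.992  0.129 -0.   ]
 [ 0.129 -0.992  0.001]
 [ 0.    -0.001 -1.   ]]
[-1, 0, 34, 0.001]
[-1, 0, 34, 0.001]
[-1, 0, 34, 0.001]
```

View pics/w7.png

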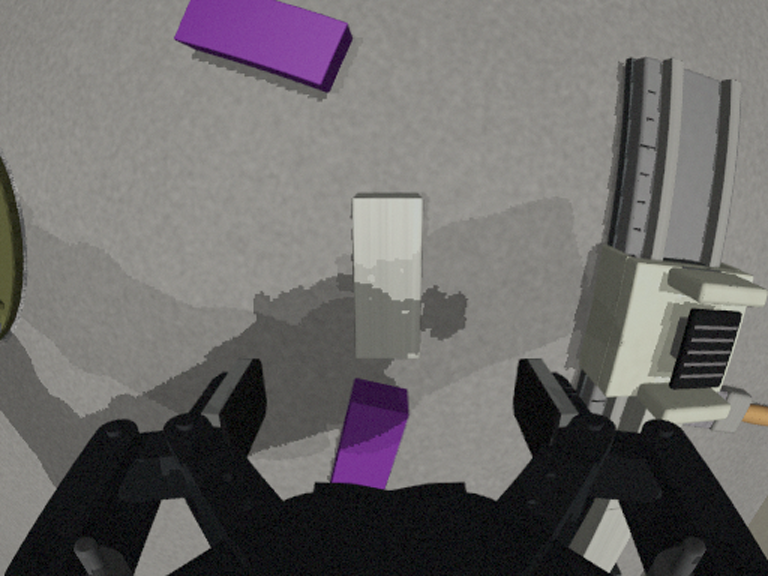

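```bash
python3 - <<'E'
from h import *
import pickle
m=pickle.load(open("w7.pkl","rb"));m6=pickle.load(open("w6.pkl","rb"))
f=lambda c:((c[0]+.5)/1.5-.5,(c[1]+.5)/1.5-.5)
c7=[(353,199),(422,198),(419,357),(355,357)]
q=np.array([onz(ray(m,f(c),True),.035) for c in c7]);v=(q[0]+q[1]-q[2]-q[3])/2
print(q.mean(0).round(4),np.linalg.norm(v),"yaw",np.degrees(np.arctan2(-v[0],v[1])))
c6=[(90,77),(247,50),(300,498),(148,515)]
for a,b in zip(c7,c6):
    X,e=tri([ray(m,f(a),True),ray(m6,((b[0]+.5)/6-.5+95,(b[1]+.5)/6-.5+85),True)]);print(X.round(4),np.round(e,4))
E
```

```text
[0.4291 0.0188 0.035 ] 0.09816598562162311 yaw 7.121351282218724
[0.4038 0.065  0.035 ] [0.0003 0.0003]
[0.4423 0.0701 0.0346] [0.0002 0.0002]
[ 0.455  -0.0268  0.036 ] [0. 0.]
[ 0.4154 -0.0332  0.0332] [0.0002 0.0002]
```

>>> apply_moves --plan '[[[1,-1,0,34,0],[1,-1,0,34,0],[1,0,0,34,0],[1,0,0,0,0],[1,0,0,0,0]]]'

```text
time: 11.4
eef_pos: [0.4299, 0.019, 0.0505]
ee_rot: [-0.0, 0.998, 0.065, -0.0]
contact_force: [-0.4, 0.3, -0.3]
width: 0.0853
```

>>> apply_moves --plan '[[[1,-1,0,20,0],[1,0,0,12,0],[1,0,0,4,0],[1,0,0,0,0],[0,0,0,0,0],[0,0,0,0,0],[0,0,0,0,0],[0,0,0,0,0]]]' --squeeze 50

```text
time: 12.2
eef_pos: [0.4286, 0.0184, 0.015]
ee_rot: [0.0, 0.998, 0.064, 0.001]
contact_force: [-0.8, -1.2, 8.7]
width: 0.0391
```

>>> apply_moves --plan '[[[0,0,0,0,0],[0,0,0,0,0],[0,0,0,0,0]]]'

```text
time: 12.5
eef_pos: [0.4286, 0.0185, 0.015]
ee_rot: [0.0, 0.998, 0.064, 0.001]
contact_force: [-1.5, -0.3, 8.2]
width: 0.0396
```

>>> apply_moves --plan '[[[0,0,0,-5,0],[0,0,0,-15,0],[0,0,0,-30,0],[0,0,0,-40,0],[0,0,0,-40,0],[0,0,0,-20,0],[0,0,0,0,0],[0,0,0,0,0]]]'

```text
time: 13.3
eef_pos: [0.4277, 0.018, 0.1639]
ee_rot: [0.0, 0.998, 0.064, -0.0]
contact_force: [-1.1, -0.5, -4.2]
width: 0.0392
```

```bash
python3 - <<'E'
from h import *
import pickle
m=camera_model("wrist");s=get_state();im=grab_frame("wrist");cv2.imwrite("pics/w8.png",cv2.resize(im[:,:,::-1],(768,576),interpolation=cv2.INTER_CUBIC))
pickle.dump(m,open("w8.pkl","wb"))
s=get_state();print(s["eef_pos"],np.degrees(yaw(s)[0]),s["time"],s["contact_force"],s["width"]); plan(s["eef_pos"],yaw(s)[0],[.6355,-.1275,.17],np.radians(3.5),6)
E
```

```text
[0.42722001 0.01798098 0.1632813 ] 7.367587434432928 13.35 [-0.48189967 -0.4497903  -3.95330352] 0.039429386140847414
[31, 28, -1, 0.011]
[32, 28, -1, 0.011]
[32, 28, -1, 0.011]
[32, 27, -1, 0.011]
[33, 27, -1, 0.011]
[33, 27, -1, 0.011]
```

View pics/w8.png

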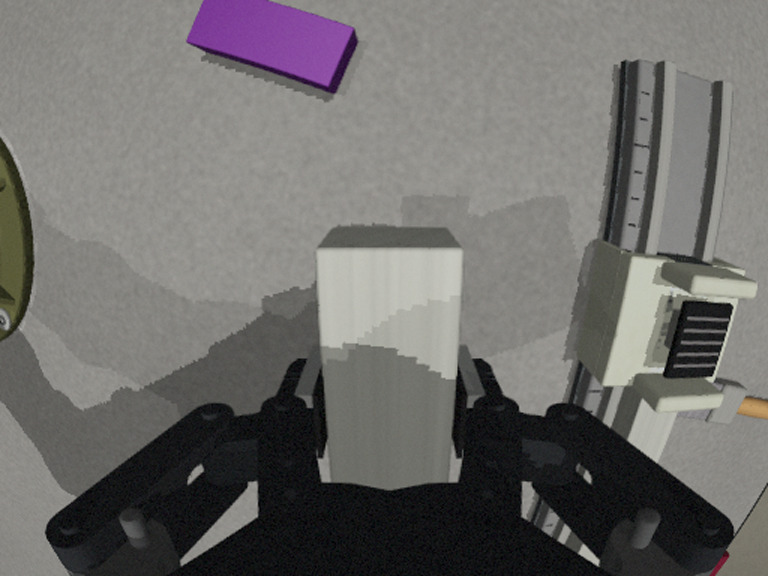

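```bash
python3 - <<'E'
from h import *
import pickle
m=pickle.load(open("w8.pkl","rb"))
f=lambda c:((c[0]+.5)/1.5-.5,(c[1]+.5)/1.5-.5)
tcp=np.array([.4274,.0180,.1636]);ps=np.radians(7.37);Y=np.array([np.sin(ps),-np.cos(ps),0]);X=np.array([np.cos(ps),np.sin(ps),0])
for n,cs,h in [("top",[(317,248),(461,248)],tcp[2]+.02),("bot",[(329,228),(450,228)],tcp[2]-.015)]:
    q=np.array([onz(ray(m,f(c),True),h) for c in cs])-tcp;print(n,"along tool y",(q@Y).round(4),"along x",(q@X).round(4))
E
```

```text
top along tool y [-0.0495 -0.0495] along x [-0.0189  0.0195]
bot along tool y [-0.0491 -0.0491] along x [-0.0204  0.0212]
```

>>> apply_moves --plan '[[[0,31,28,0,0.011],[0,32,28,0,0.011],[0,32,28,0,0.011],[0,32,27,0,0.011],[0,33,27,0,0.011],[0,33,27,0,0.011],[0,0,0,0,0],[0,0,0,0,0]]]'

```text
time: 14.15
eef_pos: [0.636, -0.1261, 0.1609]
ee_rot: [-0.001, 1.0, 0.031, -0.002]
contact_force: [-0.1, 0.3, -3.5]
width: 0.0393
```

```bash
python3 - <<'E'
from h import *
s=get_state();print(s["eef_pos"],np.degrees(yaw(s)[0]),s["time"],s["contact_force"],s["width"]); plan(s["eef_pos"],yaw(s)[0],[.636,-.1275,.10],np.radians(3.5),3)
E
```

```text
[ 0.63603324 -0.12614225  0.1609296 ] 3.58013052278564 14.15 [-0.097731    0.33355259 -3.46570554] 0.03934783348076557
[0, 0, 20, 0.0]
[0, 0, 20, 0.0]
[0, 0, 20, 0.0]
```

>>> apply_moves --plan '[[[0,0,1,25,0],[0,0,0,25,0],[0,0,0,15,0],[0,0,0,3,0],[0,0,0,0,0],[0,0,0,0,0]]]'

```text
time: 14.75
eef_pos: [0.6376, -0.1267, 0.0974]
ee_rot: [0.0, 0.999, 0.032, 0.001]
contact_force: [0.0, 0.1, -3.7]
width: 0.0393
```

```bash
python3 - <<'E'
from h import *
import pickle
m=camera_model("wrist");im=grab_frame("wrist");cv2.imwrite("pics/w9.png",cv2.resize(im[:,:,::-1],(768,576),interpolation=cv2.INTER_CUBIC))
pickle.dump(m,open("w9.pkl","wb"))
s=get_state();print(s["eef_pos"],np.degrees(yaw(s)[0]),s["time"],s["contact_force"],s["width"])
sc=grab_frame("scene")[:,:,::-1];cv2.imwrite("pics/s9.png",cv2.resize(sc[135:260,170:370],None,fx=4,fy=4,interpolation=cv2.INTER_CUBIC))
E
```

```text
[ 0.63768159 -0.12686052  0.0975207 ] 3.6224331045978477 14.8 [ 0.08354078 -0.08679269 -3.50411874] 0.039564528435790246
```

View pics/w9.png

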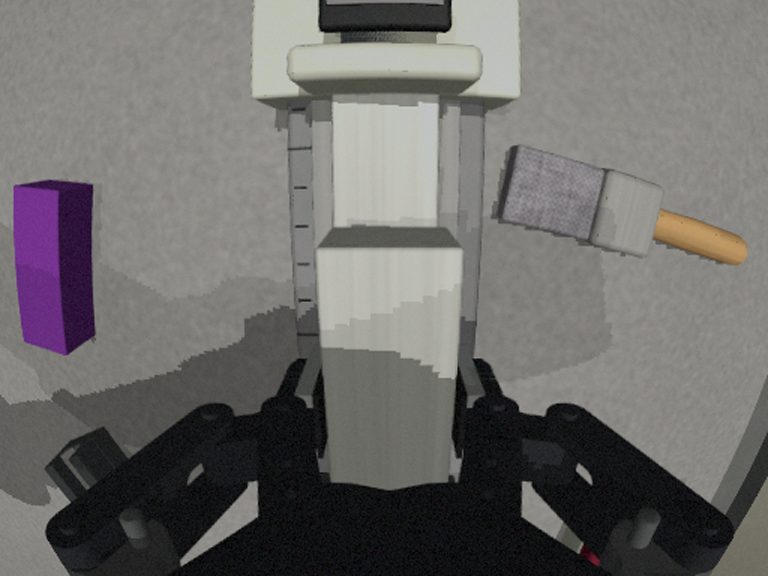

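View pics/s9.png

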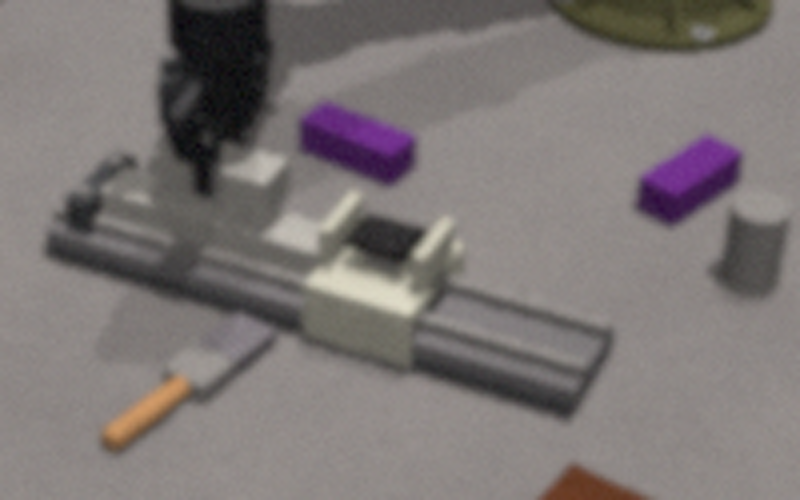

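```bash
python3 - <<'E'
from h import *
import pickle
m=pickle.load(open("w9.pkl","rb"))
f=lambda c:((c[0]+.5)/1.5-.5,(c[1]+.5)/1.5-.5)
tcp=np.array([.6377,-.1268,.0975]);ps=np.radians(3.62);Y=np.array([np.sin(ps),-np.cos(ps),0]);X=np.array([np.cos(ps),np.sin(ps),0])
for n,cs,h in [("b edges",[(333,103),(333,225),(439,103),(436,225)],.065),("cheek near edge",[(290,82),(480,82)],.097),("cheek far edge",[(295,46),(476,46)],.097),("c top",[(317,248),(461,248)],tcp[2]+.02)]:
    q=np.array([onz(ray(m,f(c),True),h) for c in cs])-tcp;print(n,"y",(q@Y).round(4),"x",(q@X).round(4))
E
```

```text
b edges y [-0.0939 -0.0476 -0.0938 -0.0475] x [-0.0208 -0.0215  0.0184  0.0177]
cheek near edge y [-0.0974 -0.0972] x [-0.03    0.0273]
cheek far edge y [-0.1089 -0.1087] x [-0.0286  0.0262]
c top y [-0.0498 -0.0497] x [-0.0193  0.019 ]
```

>>> apply_moves --plan '[[[0,-1,1,4,0],[0,-1,0,4,0],[0,0,0,3,0],[0,0,0,2,0],[0,0,0,0,0],[0,0,0,0,0]]]'

```text
time: 15.45
eef_pos: [0.6351, -0.1282, 0.0832]
ee_rot: [-0.0, 1.0, 0.032, -0.0]
contact_force: [-0.4, 1.3, -3.1]
width: 0.0395
```

>>> apply_moves --plan '[[[0,0,0,1,0],[0,0,0,1,0],[0,0,0,1,0],[0,0,0,0,0],[0,0,0,0,0]]]'

```text
time: 15.95
eef_pos: [0.635, -0.1283, 0.0802]
ee_rot: [-0.0, 1.0, 0.031, -0.0]
contact_force: [0.0, 0.8, -3.6]
width: 0.0392
```

>>> apply_moves --plan '[[[0,0,0,1,0],[0,0,0,0,0],[0,0,0,0,0]]]'

```text
time: 16.25
eef_pos: [0.6351, -0.1282, 0.0801]
ee_rot: [0.0, 1.0, 0.031, 0.0]
contact_force: [-3.2, 0.5, 6.4]
width: 0.0391
```

>>> apply_moves --plan '[[[0.55,0,0,0,0],[0.6,0,0,0,0],[0.7,0,0,0,0],[0.85,0,0,0,0],[0.85,0,0,0,0]]]' --squeeze 20

```text
time: 16.75
eef_pos: [0.6351, -0.1282, 0.0792]
ee_rot: [-0.0, 1.0, 0.032, 0.0]
contact_force: [-0.6, -0.9, -0.8]
width: 0.0722
```

>>> apply_moves --plan '[[[0.85,0,0,-10,0],[0.85,0,0,-30,0],[0.85,0,0,-40,0],[0.85,0,-20,-40,0],[0.85,0,-40,-40,0],[0.85,0,-40,0,0],[0.85,0,0,0,0],[0.85,0,0,0,0]]]'

```text
time: 17.55
eef_pos: [0.6289, -0.0318, 0.2356]
ee_rot: [0.0, 0.999, 0.033, 0.0]
contact_force: [0.1, -1.2, -1.0]
width: 0.0726
```

```bash
python3 - <<'E'
from h import *
import pickle
s=get_state();print(s["eef_pos"],np.degrees(yaw(s)[0]),s["time"],s["contact_force"])
m=camera_model("wrist");im=grab_frame("wrist")[:,:,::-1];cv2.imwrite("pics/w10raw.png",im);cv2.imwrite("pics/w10.png",cv2.resize(im,(768,576),interpolation=cv2.INTER_CUBIC))
pickle.dump(m,open("w10.pkl","wb"))
sc=grab_frame("scene")[:,:,::-1];cv2.imwrite("pics/s10.png",cv2.resize(sc[135:260,170:370],None,fx=4,fy=4,interpolation=cv2.INTER_CUBIC))
t=grab_frame("top")[:,:,::-1];cv2.imwrite("pics/t10.png",cv2.resize(t[150:300,185:385],None,fx=4,fy=4,interpolation=cv2.INTER_CUBIC))
E
```

```text
[ 0.62894361 -0.03184149  0.23558641] 3.762425723953177 17.55 [ 0.08287246 -1.15547411 -1.02628292]
```

View pics/w10.png

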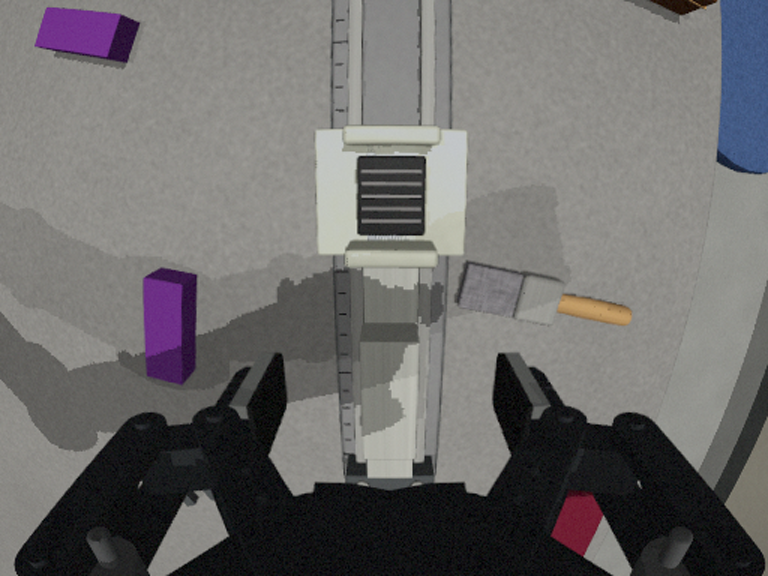

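View pics/s10.png

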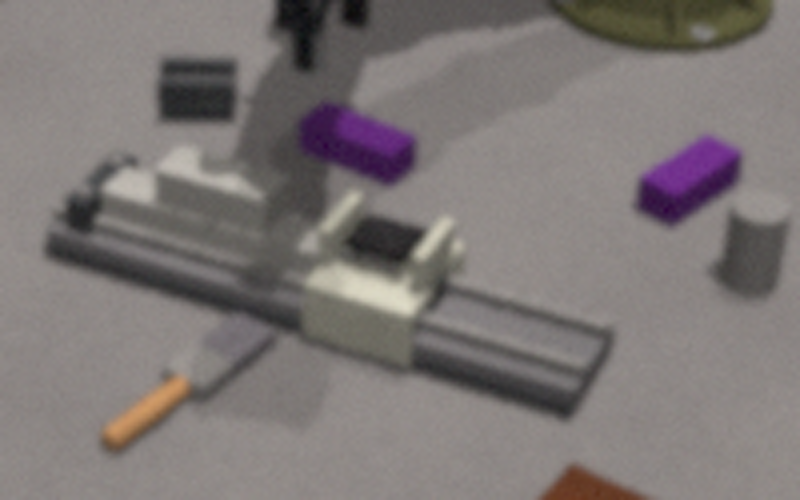

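View pics/t10.png

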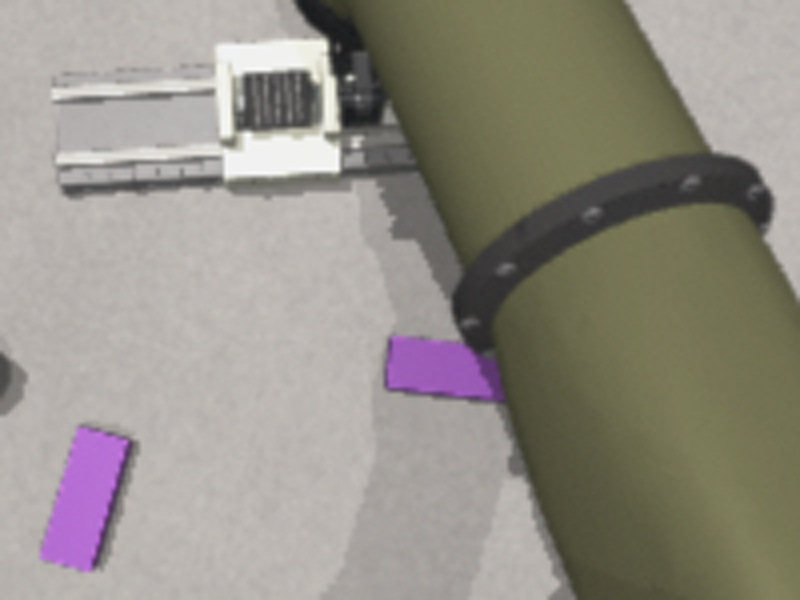

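```bash
python3 - <<'E'
import cv2
t=cv2.imread("pics/w10raw.png")
cv2.imwrite("pics/w10b.png",cv2.resize(t[160:330,215:310],None,fx=5,fy=3.5,interpolation=cv2.INTER_CUBIC))
E
```

```text
(no output)
```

View pics/w10b.png

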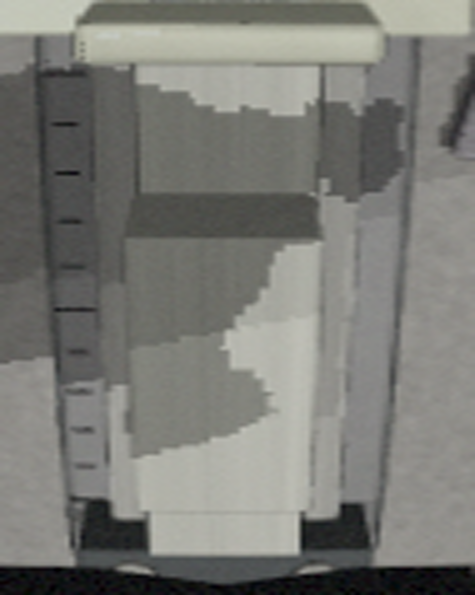

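```bash
python3 - <<'E'
from h import *
import pickle
m=pickle.load(open("w10.pkl","rb"))
f=lambda c,k=(5,3.5),o=(215,160):((c[0]+.5)/k[0]-.5+o[0],(c[1]+.5)/k[1]-.5+o[1])
Z=lambda cs,h:np.array([onz(ray(m,f(c),True),h) for c in cs])
q=Z([(125,237),(320,239),(306,513),(136,511)],.100);v=(q[0]+q[1]-q[2]-q[3])/2
print("c",q.mean(0).round(4),"len",np.linalg.norm(v),"yaw",np.degrees(np.arctan2(-v[0],v[1])))
e=Z([(150,556),(300,556)],.065).mean(0);u=np.array([-.0617,.998,0])
b=Z([(138,66),(318,66),(318,195),(138,195)],.065);print("b axis x",b.round(4).tolist())
print("c from stop face:",((q.mean(0)-e)@u).round(4),"(100 wanted)", "side:",((q.mean(0)-e)@np.array([.998,.0617,0])).round(4))
g=lambda c:((c[0]+.5)/1.5-.5,(c[1]+.5)/1.5-.5)
t=np.array([onz(ray(m,g(c),True),.085) for c in [(358,156),(425,156),(425,235),(358,235)]]);print("tab",t.mean(0).round(4),np.linalg.norm(t[0]-t[1]),np.linalg.norm(t[1]-t[2]),"tab-c",((t.mean(0)-q.mean(0))@u).round(4),"(145)", "side",((q.mean(0)-t.mean(0))@np.array([.998,.0617,0])).round(4))
E
```

```text
c [ 0.6348 -0.1285  0.1   ] len 0.09971448768072098 yaw 3.48522356650018
b axis x [[0.6112, -0.0386, 0.065], [0.6494, -0.0361, 0.065], [0.6529, -0.0781, 0.065], [0.6132, -0.0807, 0.065]]
c from stop face: 0.1007 (100 wanted) side: -0.0011
tab [0.6274 0.0157 0.085 ] 0.04241895377501169 0.051307112668945526 tab-c 0.1443 (145) side -0.0015
```

Block c measures within about 1 mm of centre, both lengthwise and sideways, and its top is at z≈0.1 by size. The slide and stack look undisturbed and the arm is clear, so I'm handing in.

```bash
python3 - <<'E'
from station import *
print(hand_in())
E
```

```text
the job is handed in; nothing more can be done
None
```

I closed the two channel blocks up against the stop and locked the slide. I then set the white block on top of them over their joint and handed in at about 17.7 s of the 59 s. No verdict was reported.

**Slide:** I held the tab about 9 mm down (roughly 9–10 N) and moved the slide about 80 mm. It stopped dead against a 21 N push, and I then lifted straight off so the tab came up. Afterwards the wrist picture showed the channel blocks touching the stop, each other and the slide. The slide's tab was 144 mm from the joint, against 145 mm wanted.

**Third block:** I gripped it level and lowered it in 1 mm steps until it touched, at about 6 N. Then I opened the fingers slowly and moved clear.

**Last checks:** From the final wrist picture:

| | Measured | Allowed |
|---|---|---|
| Lengthwise, off the joint | about 1 mm | 10 mm |
| Sideways | about 1–1.5 mm | 8 mm |
| Angle to the bench | under 0.01 rad | 0.1 rad |

- **Disagreements:** The two lengthwise figures differ by about 1.5 mm (0.7 mm one way from the stop, 0.7 mm the other way from the tab). An early camera fix also put the tab top at 94 mm instead of 85 mm. I put that down to the nearly parallel views and did not use it, since another pair of views gave 84.5 mm.
- **Not confirmed directly:** That the tab is fully up rests on how it looks and measures in the pictures. In the last views the cylinder, vee block and brush look unmoved. I did not check the bottle and ring again, but the arm did not work near them.

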